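# Set aside the saucepan lid with the loose handle

### The job

The bar handle on one of these three saucepan lids has worked loose: find it by rocking the handles from side to side, right to the stops and at least twice each way, with the lids still on their pans. Take that lid out from under the wire rack, set it down gently, flat and handle up, in the mending tray beside the screwdriver, and leave its handle tipped over to one side so that the fault shows. Leave the two sound lids seated on their pans, and the pans and everything else where they are.

Things in the scene. Friction and masses are not known exactly. Their poses are not given: they have to be found in the camera images.
- rack: Over-sink rack, fixed; origin on the worktop under the middle of its shelf, x away from the robot, y to the left along the shelf. Walnut-veneer shelf 300 (x) by 700 (y) mm, top 60 mm up. Steel uprights 16 mm square at rack x 0 and 130 mm, y +/-342 mm. On the left end (rack y 355 to 555, x -62 to 150, 80 to 380 mm up) hangs a small walnut cupboard with a glass door.
- tier_front (a point): Middle of the front edge of the rack's flat wire tier, underside 318 mm and top 326 mm above the worktop; it runs 345 mm either way along rack y and 204 mm back along rack x. It overhangs the pans: its edge is only 0 to 12 mm beyond the middles of the lid handles, so these are reached with the tool leaning back towards the robot (about 30 degrees).
- cupboard_door (a joint): Glass swing door of the small cupboard, 0 = shut on its magnets; leave it shut (rad).
- pot_a: One of three like white enamel saucepans, 136 mm across and 85 mm high, 0.9 kg, standing free on the shelf side by side 170 to 250 mm apart, in any order; two wire ear grips stand out to 94 mm from the middle, front and back, 68 mm up. Origin at the middle of its underside, z up.
- lid_a: White enamel lid on pot_a, 142 mm across, about 0.34 kg. Origin at the middle of its underside: a plug 123 mm across, 8 mm deep, sitting in the pan's mouth with 2.5 mm slack all round; seated, the origin is 78 mm above the pan's. A 3 mm flange rests on the rim, the dome rises to 24 mm over the origin. The handle bar runs along the lid's x axis, which points roughly away from the robot.
- bar_a (a point): Middle of the black round handle bar of lid_a: 14 mm thick, 82 mm long along the lid's x axis, 57 mm above the lid's underside when upright, on two thin steel legs 34 mm either side of the middle; free gap of 26 mm under it.
- handle_a (a joint): Sideways lean (rad) of lid_a's handle about the line of its two feet, along the lid's x axis 33 mm below the bar; 0 = upright, positive = towards the lid's -y side. A sound one gives under 0.01; the loose one swings with almost no force to stops at 0.2 either side (6 to 7 mm at the bar) and stays where left. Pushed with over 2 N, the lid slides in its slack.
- pot_b: One of three like white enamel saucepans, 136 mm across and 85 mm high, 0.9 kg, standing free on the shelf side by side 170 to 250 mm apart, in any order; two wire ear grips stand out to 94 mm from the middle, front and back, 68 mm up. Origin at the middle of its underside, z up.
- lid_b: White enamel lid on pot_b, 142 mm across, about 0.34 kg. Origin at the middle of its underside: a plug 123 mm across, 8 mm deep, sitting in the pan's mouth with 2.5 mm slack all round; seated, the origin is 78 mm above the pan's. A 3 mm flange rests on the rim, the dome rises to 24 mm over the origin. The handle bar runs along the lid's x axis, which points roughly away from the robot.
- bar_b (a point): Middle of the black round handle bar of lid_b: 14 mm thick, 82 mm long along the lid's x axis, 57 mm above the lid's underside when upright, on two thin steel legs 34 mm either side of the middle; free gap of 26 mm under it.
- handle_b (a joint): Sideways lean (rad) of lid_b's handle about the line of its two feet, along the lid's x axis 33 mm below the bar; 0 = upright, positive = towards the lid's -y side. A sound one gives under 0.01; the loose one swings with almost no force to stops at 0.2 either side (6 to 7 mm at the bar) and stays where left. Pushed with over 2 N, the lid slides in its slack.
- pot_c: One of three like white enamel saucepans, 136 mm across and 85 mm high, 0.9 kg, standing free on the shelf side by side 170 to 250 mm apart, in any order; two wire ear grips stand out to 94 mm from the middle, front and back, 68 mm up. Origin at the middle of its underside, z up.
- lid_c: White enamel lid on pot_c, 142 mm across, about 0.34 kg. Origin at the middle of its underside: a plug 123 mm across, 8 mm deep, sitting in the pan's mouth with 2.5 mm slack all round; seated, the origin is 78 mm above the pan's. A 3 mm flange rests on the rim, the dome rises to 24 mm over the origin. The handle bar runs along the lid's x axis, which points roughly away from the robot.
- bar_c (a point): Middle of the black round handle bar of lid_c: 14 mm thick, 82 mm long along the lid's x axis, 57 mm above the lid's underside when upright, on two thin steel legs 34 mm either side of the middle; free gap of 26 mm under it.
- handle_c (a joint): Sideways lean (rad) of lid_c's handle about the line of its two feet, along the lid's x axis 33 mm below the bar; 0 = upright, positive = towards the lid's -y side. A sound one gives under 0.01; the loose one swings with almost no force to stops at 0.2 either side (6 to 7 mm at the bar) and stays where left. Pushed with over 2 N, the lid slides in its slack.
- tray: Shallow aluminium tray for things to mend, fixed on the worktop to the right; 300 (its x) by 200 (its y) by 18 mm high, walls and floor 4 mm. Origin at the middle of its underside.
- screwdriver: Screwdriver, 160 mm long along its own x axis, handle about 26 mm thick, lying across the tray near the tray's -x end (nearer the robot); leaves room for a lid in the rest of the tray. Origin under its middle. Leave it.
- tap: Chrome mixer tap fixed on the worktop right of the sink basin, 145 mm high, spout reaching 150 mm to its +y side, 145 mm up. Origin at its foot. An obstacle.
- kettle_lid: Red enamel kettle lid, 100 mm across, 50 mm high, on the shelf behind the pans. Leave it.
- whisk: Steel whisk, 270 mm long along its x axis, 60 mm thick, lying on the shelf behind the pans. Leave it.
- bowl: White porcelain bowl, 124 mm across, 55 mm high, on the worktop left of the sink. Leave it.
- scraper: Flat green plastic scraper, 115 by 110 by 7 mm, lying on the wire tier. Leave it.
Not all that is in view belongs to the job. What is shaped like the lid_c but pink or purple is not meant.

How it is judged:
On the way, in this order (a step that is already met when the one before it is completed fails the run):
1. a handle rocked over to one stop, its lid still seated on its pan (only the loose one can) (((value of joint handle_a above 0.12 rad and horizontal distance between lid_a and pot_a below 0.008 m and z of lid_a in the frame of pot_a between 0.073 and 0.082 m and angle between lid_a's own z axis and vertical below 0.06 rad) or (value of joint handle_b above 0.12 rad and horizontal distance between lid_b and pot_b below 0.008 m and z of lid_b in the frame of pot_b between 0.073 and 0.082 m and angle between lid_b's own z axis and vertical below 0.06 rad) or (value of joint handle_c above 0.12 rad and horizontal distance between lid_c and pot_c below 0.008 m and z of lid_c in the frame of pot_c between 0.073 and 0.082 m and angle between lid_c's own z axis and vertical below 0.06 rad))), for 0.05 s.
2. a handle rocked over to the other stop, its lid still seated on its pan (((value of joint handle_a below -0.12 rad and horizontal distance between lid_a and pot_a below 0.008 m and z of lid_a in the frame of pot_a between 0.073 and 0.082 m and angle between lid_a's own z axis and vertical below 0.06 rad) or (value of joint handle_b below -0.12 rad and horizontal distance between lid_b and pot_b below 0.008 m and z of lid_b in the frame of pot_b between 0.073 and 0.082 m and angle between lid_b's own z axis and vertical below 0.06 rad) or (value of joint handle_c below -0.12 rad and horizontal distance between lid_c and pot_c below 0.008 m and z of lid_c in the frame of pot_c between 0.073 and 0.082 m and angle between lid_c's own z axis and vertical below 0.06 rad))), for 0.05 s.
3. and back over to the first stop again, its lid still seated on its pan (((value of joint handle_a above 0.12 rad and horizontal distance between lid_a and pot_a below 0.008 m and z of lid_a in the frame of pot_a between 0.073 and 0.082 m and angle between lid_a's own z axis and vertical below 0.06 rad) or (value of joint handle_b above 0.12 rad and horizontal distance between lid_b and pot_b below 0.008 m and z of lid_b in the frame of pot_b between 0.073 and 0.082 m and angle between lid_b's own z axis and vertical below 0.06 rad) or (value of joint handle_c above 0.12 rad and horizontal distance between lid_c and pot_c below 0.008 m and z of lid_c in the frame of pot_c between 0.073 and 0.082 m and angle between lid_c's own z axis and vertical below 0.06 rad))), for 0.05 s.
4. a lid lifted off its pan ((z of lid_a in the frame of pot_a above 0.09 m or z of lid_b in the frame of pot_b above 0.09 m or z of lid_c in the frame of pot_c above 0.09 m)), for 0.1 s.
At the end, for the whole second after the job is handed in: The lid with the loose handle lies flat (0.06 rad), handle up, at rest on the tray floor, its handle tipped over by more than 0.12 rad; the other two lids sit on their pans (centred within 8 mm, level); pans, screwdriver and bystanders moved less than 30 mm; cupboard shut ((((x of lid_a in the frame of tray between -0.085 and 0.085 m and y of lid_a in the frame of tray between -0.035 and 0.035 m and z of lid_a in the frame of tray between 0 and 0.009 m and angle between lid_a's own z axis and vertical below 0.06 rad and linear speed of lid_a below 0.02 m/s and (value of joint handle_a above 0.12 rad or value of joint handle_a below -0.12 rad)) and (horizontal distance between lid_b and pot_b below 0.008 m and z of lid_b in the frame of pot_b between 0.073 and 0.082 m and angle between lid_b's own z axis and vertical below 0.06 rad) and (horizontal distance between lid_c and pot_c below 0.008 m and z of lid_c in the frame of pot_c between 0.073 and 0.082 m and angle between lid_c's own z axis and vertical below 0.06 rad)) or ((x of lid_b in the frame of tray between -0.085 and 0.085 m and y of lid_b in the frame of tray between -0.035 and 0.035 m and z of lid_b in the frame of tray between 0 and 0.009 m and angle between lid_b's own z axis and vertical below 0.06 rad and linear speed of lid_b below 0.02 m/s and (value of joint handle_b above 0.12 rad or value of joint handle_b below -0.12 rad)) and (horizontal distance between lid_a and pot_a below 0.008 m and z of lid_a in the frame of pot_a between 0.073 and 0.082 m and angle between lid_a's own z axis and vertical below 0.06 rad) and (horizontal distance between lid_c and pot_c below 0.008 m and z of lid_c in the frame of pot_c between 0.073 and 0.082 m and angle between lid_c's own z axis and vertical below 0.06 rad)) or ((x of lid_c in the frame of tray between -0.085 and 0.085 m and y of lid_c in the frame of tray between -0.035 and 0.035 m and z of lid_c in the frame of tray between 0 and 0.009 m and angle between lid_c's own z axis and vertical below 0.06 rad and linear speed of lid_c below 0.02 m/s and (value of joint handle_c above 0.12 rad or value of joint handle_c below -0.12 rad)) and (horizontal distance between lid_a and pot_a below 0.008 m and z of lid_a in the frame of pot_a between 0.073 and 0.082 m and angle between lid_a's own z axis and vertical below 0.06 rad) and (horizontal distance between lid_b and pot_b below 0.008 m and z of lid_b in the frame of pot_b between 0.073 and 0.082 m and angle between lid_b's own z axis and vertical below 0.06 rad))) and distance of each of pot_a, pot_b, pot_c, kettle_lid, whisk, bowl, scraper, screwdriver from where it was at the start of the episode below 0.03 m and value of joint cupboard_door below 0.1 rad); the robot touches nothing.
It fails at once if a lid is dropped or pressed hard into the tray (over 60 N) (contact force between any of lid_a, lid_b, lid_c and tray above 60 N).
It fails at once if a pan is shoved or knocked more than 40 mm (distance of any of pot_a, pot_b, pot_c from where it was at the start of the episode above 0.04 m).
It fails at once if a bystander is knocked more than 40 mm away (distance of any of kettle_lid, whisk, bowl, scraper, screwdriver from where it was at the start of the episode above 0.04 m).
It fails at once if the cupboard door is knocked open (value of joint cupboard_door above 0.15 rad).
It also fails if it takes over 72 s, if anything falls off the work surface, if the arm or the gripper's body presses on something with over 40 N, if the wrist force passes 120 N, or if a joint passes its speed limit or range.

### The arm

A 7-joint arm with a two-finger parallel gripper is mounted at the origin on the work surface. World frame = base frame: x ahead of the robot, y to its left, z up, the work surface at z = 0. Lengths are in m, angles in rad, forces in N, time in s.
With the tool pointing down it reaches from about 0.4 to 0.9 m from the base axis. Payload 5.6 kg.
Tool frame: the origin (TCP) lies midway between the tips of the shut fingers; the grasp point (between the pads) lies 19 mm behind it; z points along the fingers, y is the line along which they close (so a half turn about z gives the same grasp; the last joint's range is limited). The gripper opens to 92 mm and grips with 3 to 60 N. Pads are 20 mm wide; open, the fingers measure 128 mm over their backs; the gripper's body (75 mm by 189 mm) begins 69 mm behind the grasp point.
Start: joints at [1.101, 0.468, -0.012, 1.603, 0.006, 1.071, -0.056], TCP at [0.269, -0.592, 0.215] pointing down, gripper open.
Joint ranges: [-2.53, 2.53], [-0.31, 2.02], [-1.57, 1.55], [0.28, 2.44], [-1.29, 4.43], [0.15, 1.84], [-2.92, 2.92]. Speed limits (rad/s): [2.57, 2.57, 3.14, 3.14, 3.14, 3.14, 3.14].

### API

Orientations are given as a unit quaternion [x, y, z, w].
In Python, from workcell import telemetry, imaging, manip gives the robot as it stands.
- The arm moves only by the tool move_arm, never from a script. Its argument "motion" is a list of rows, each a list of 7 numbers: the shift along the tool's x, y, z in m, then the turn, a rotation vector about the tool's x, y, z in degrees, then the finger opening in m, from 0 to 0.0919. In form: [[x, y, z, rx, ry, rz, grip], ...]. A call has 1 to 10 rows; each row shifts and turns the commanded pose from where the row before left it, along the tool's axes as they then stand; what a row does not reach is not made up. A row lasts 1/8 s, in which the tool goes at most 62.5 mm and 10.7 degrees, less where a joint would pass 70% of its speed; a pose out of reach is approached as far as the arm can. A call with a gripper value outside its range is refused whole. The fingers move at their own pace and stop on an object; the grip force is fixed at half the most. Time passes only in rows, so rows that do not move let the fingers close. It gives the time, the measured TCP pose, the force, the opening and the grip force at its end, in the units of the state.
- telemetry.observe(): the state, without advancing time (a new reading comes with each control period).
- imaging.get_image(name): name is "scene" or "top"; returns (picture, depth): 400x640x3 uint8, red, green, blue; 400x640 float32, m along the optical axis (not along the pixel's ray), 0 where there is no reading.
- imaging.camera_info(name): a dict with "fx", "fy", "cx", "cy" (pixels), "D" ([k1, k2, p1, p2, k3] as OpenCV has them; the pictures are not rectified), "R" (3x3) and "t" (3): a world point X has camera coordinates R X + t. Camera axes: x right, y down, z forward; pixel columns grow to the right and rows downward; lengths in m; the calibration is good to about 2 mm. A picture is of the moment at which its call begins. camera_info takes no time and is no camera call.
- manip.finish_job(): hands the job in; it is judged then, once.
Trained networks look in the newest picture that a camera, given by its name, has taken for a name from the list of things; names that differ only in an ending like _2 or _b are one class to them, and where a whole thing is asked for, a point or a joint stands for the part that bears it (a point fixed in the world has none). Each returns a list of dicts, best first, with "score" (0 to 1); they miss things now and then, are a little off and sometimes report something else, mostly with a low value. They report only what shows in the picture. A call takes as long as a camera call. They do not tell look-alikes from the thing itself.
- imaging.outline_of(camera, thing): "mask" (400x640 bool, what is visible of it).
- imaging.tip_of(camera, thing): "xyz" ([x, y, z] in m, in world coordinates, good to about 4 mm: a listed point, or the origin of a listed thing).
The state is a dict: "t": time; "joints": joint angles; "joint_vel": joint speeds; "effort": joint torques, N m; "tool_pos": TCP position; "ee_rot": TCP orientation; "ft_force": force on the tool from outside, world axes, zero at the start; "moment": the same for the moment, N m; "grip_width": opening from 0.0 (shut) to 1.0 (fully open); "gripper_force": force on a finger pad.
Only numpy, scipy, OpenCV 4.12 (cv2) and the standard library are available. Lean on these libraries where they do the work, as an engineer would, in place of code of your own. Each camera call takes 0.05 s, during which the arm holds its last target. There are 200 camera calls.

## Working session

There is one attempt and no reset: what is moved stays moved. The work goes in short steps, Python scripts to look and compute and a tool call to move; the robot and the scene stay as the last step left them, time stands still between calls to the robot, and variables do not carry over. Pictures are saved under pics/ and viewed, at most 10 in all, crops included, and the job is handed in when it is done.

Besides the shell and the picture viewer there is one more tool, called after "Call:" as name([rows], argument=value, ...), one row to a line, values as JSON. move_arm: Moves the arm, as the interface text tells. Its arguments: {"type":"object","properties":{"motion":{"type":"array"}},"required":["motion"]}

```bash
mkdir -p pics; ls; cat > h.py <<'E'
import numpy as np, cv2
from workcell import telemetry, imaging, manip
def pic(cam):
    return imaging.get_image(cam)
def save(name,img,crop=None,scale=1):
    if crop: img=img[crop[1]:crop[3],crop[0]:crop[2]]
    img=cv2.resize(img,None,fx=scale,fy=scale,interpolation=cv2.INTER_CUBIC)
    cv2.imwrite('pics/'+name,img[:,:,::-1])
def proj(cam,X):
    c=imaging.camera_info(cam);K=np.array([[c['fx'],0,c['cx']],[0,c['fy'],c['cy']],[0,0,1.]])
    r,_=cv2.Rodrigues(np.array(c['R']));p,_=cv2.projectPoints(np.atleast_2d(np.float64(X)),r,np.float64(c['t']),K,np.float64(c['D']));return p[:,0]
def cloud(cam,depth,uv):
    c=imaging.camera_info(cam);K=np.array([[c['fx'],0,c['cx']],[0,c['fy'],c['cy']],[0,0,1.]])
    uv=np.atleast_2d(np.float64(uv)); n=cv2.undistortPoints(uv[:,None],K,np.float64(c['D']))[:,0]
    d=depth[uv[:,1].astype(int),uv[:,0].astype(int)]
    return (np.c_[n*d[:,None],d]-np.array(c['t']))@np.array(c['R'])
E
python3 - <<'E'
from h import *
print(telemetry.observe())
for c in ['scene','top']:
    i,d=pic(c); save(c+'0.png',i,scale=1.25); np.save(c+'0.npy',d)
    ci=imaging.camera_info(c); print(c,-np.array(ci['R']).T@ci['t'],ci['fx'])
    for n in ['bar_a','lid_a','pot_a','tray','screwdriver','tap','tier_front','rack']:
        for r in imaging.tip_of(c,n)[:5]: print(n,np.round(r['xyz'],3),round(r['score'],2),proj(c,r['xyz']).round()[0])
E
```

```text
pics
{'t': 0.0, 'joints': array([ 1.10103075,  0.4683922 , -0.0116114 ,  1.60366713,  0.00597361,
        1.07140457, -0.05630229]), 'joint_vel': array([ 0.00188862, -0.00217621,  0.00095519,  0.00012136, -0.00140063,
        0.00035674, -0.00153109]), 'effort': array([-8.72990986e-04, -5.20579004e+01, -1.29678729e-02, -2.43758404e+01,
       -5.66706725e-02,  1.72611274e-02,  1.63143131e-04]), 'tool_pos': array([ 0.26874538, -0.59116583,  0.21361261]), 'ee_rot': array([ 9.77327253e-01,  2.11732373e-01, -2.43136237e-04, -8.85507593e-04]), 'ft_force': array([ 0.05770212, -0.70043285,  0.68378067]), 'moment': array([-0.04979821,  0.03964995,  0.01839812]), 'gripper_force': 0.0, 'grip_width': 0.999545386501743}
scene [ 0.31438299 -0.36355299  1.33337437] 398.86454600807576
bar_a [ 0.235 -0.276  0.052] 0.69 [278. 327.]
bar_a [ 0.605 -0.165  0.196] 0.56 [368. 227.]
bar_a [0.623 0.238 0.196] 0.55 [308. 120.]
bar_a [0.614 0.038 0.195] 0.53 [336. 171.]
bar_a [0.625 0.249 0.138] 0.49 [307. 126.]
lid_a [0.614 0.039 0.141] 0.97 [335. 177.]
lid_a [ 0.602 -0.156  0.133] 0.94 [363. 231.]
lid_a [0.
[... 661 characters left out ...]
6] 0.5 [421. 141.]
bar_a [ 0.604 -0.159  0.193] 0.39 [358. 170.]
bar_a [0.622 0.243 0.197] 0.38 [248. 167.]
lid_a [0.623 0.242 0.137] 0.93 [250. 168.]
lid_a [ 0.234 -0.278  0.002] 0.87 [385. 267.]
lid_a [0.617 0.044 0.133] 0.85 [303. 170.]
lid_a [ 0.608 -0.164  0.14 ] 0.65 [358. 171.]
lid_a [ 0.733 -0.43  -0.003] 0.62 [418. 144.]
tray [ 0.471 -0.447  0.004] 0.68 [425. 207.]
screwdriver [ 0.366 -0.448  0.008] 0.64 [426. 233.]
tap [ 0.387 -0.176  0.002] 0.82 [358. 229.]
tier_front [0.622 0.046 0.316] 0.59 [302. 161.]
tier_front [ 0.607 -0.16   0.194] 0.45 [358. 169.]
rack [ 0.677  0.037 -0.002] 0.93 [305. 159.]
rack [0.731 0.138 0.325] 0.43 [274. 129.]
rack [0.62  0.246 0.198] 0.38 [247. 167.]
```

View pics/scene0.png

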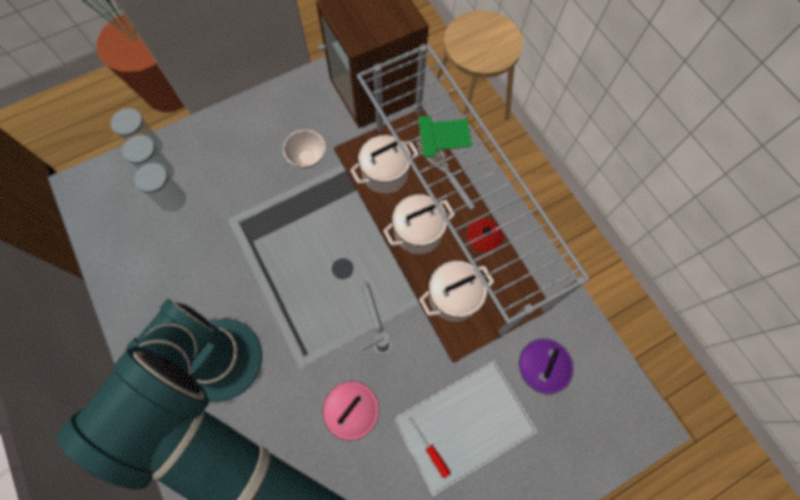

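View pics/top0.png

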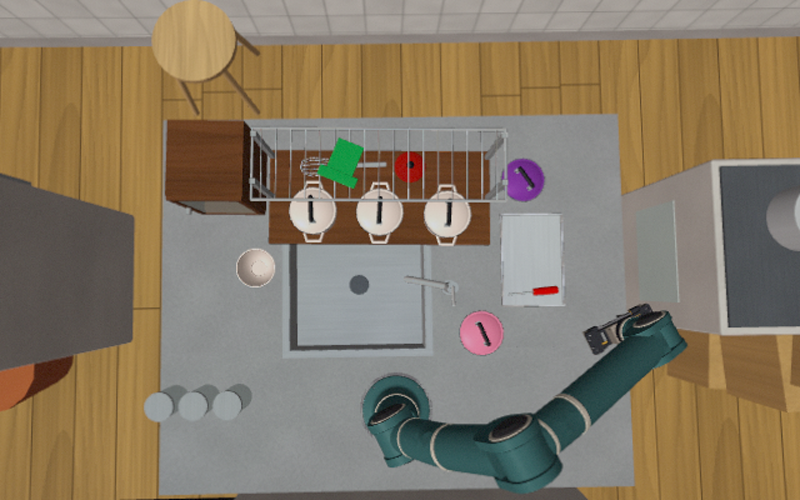

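The three white lids on their pans are at (385,155), (420,215) and (457,288) in the scene picture. The look-alikes are the pink lid (350,410) and the purple lid (546,365). The red kettle lid is at (487,235). I'm choosing the white ones, and will refine the bar positions from both views.

```bash
cat >> h.py <<'E'
def ray(cam,uv):
    c=imaging.camera_info(cam);K=np.array([[c['fx'],0,c['cx']],[0,c['fy'],c['cy']],[0,0,1.]])
    n=cv2.undistortPoints(np.float64([[uv]]),K,np.float64(c['D']))[0,0]
    R=np.array(c['R']); return -R.T@c['t'], R.T@np.r_[n,1]
def barfit(cam,img,X,z=0.195,rad=0.055):
    # dark pixels near the predicted bar -> world points on plane z
    u0=proj(cam,X)[0]; r=22
    x0,y0=(u0-r).astype(int); g=img[y0:y0+2*r,x0:x0+2*r].astype(int).max(2)
    m=(g<75).astype(np.uint8); n,l,s,c=cv2.connectedComponentsWithStats(m)
    if n<2: return None
    k=1+np.argmin([np.hypot(*(c[i]-r))-0.3*s[i,4] for i in range(1,n)])
    v,u=np.nonzero(l==k); P=[]
    for a,b in zip(u,v):
        o,d=ray(cam,(a+x0,b+y0)); P.append((o+d*(z-o[2])/d[2])[:2])
    P=np.array(P); mu=P.mean(0); w,V=np.linalg.eigh(np.cov((P-mu).T)); a=V[:,1]*np.sign(V[0,1])
    e=(P-mu)@a
    return mu,np.degrees(np.arctan2(a[1],a[0])),np.ptp(e),len(P)
BARS=dict(R=[.605,-.162,.195],M=[.6125,.039,.195],L=[.6225,.241,.196])
E
python3 - <<'E'
from h import *
for c in ['scene','top']:
    i,_=pic(c)
    for k in BARS: print(c,k,barfit(c,i,BARS[k]))
    if c=='scene': save('crop1.png',i,(270,90,410,265),3.4)
    for r in imaging.outline_of(c,'tray')[:1]:
        v,u=np.nonzero(r['mask']); q=cv2.boxPoints(cv2.minAreaRect(np.c_[u,v].astype(np.float32)))
        W=[]
        for p in q:
            o,d=ray(c,p); W.append((o+d*(.01-o[2])/d[2])[:2].round(3))
        print('tray',W)
E
```

```text
scene R (array([ 0.60755207, -0.16247613]), np.float64(-3.995754880123112), np.float64(0.07312363059124743), 61)
scene M (array([0.61762769, 0.04157117]), np.float64(-4.654125922127814), np.float64(0.07406958199370253), 54)
scene L (array([0.62563162, 0.2429465 ]), np.float64(0.21564262039003831), np.float64(0.07216904491524376), 51)
tray [array([ 0.311, -0.346]), array([ 0.626, -0.346]), array([ 0.622, -0.556]), array([ 0.321, -0.548])]
top R (array([ 0.60198558, -0.16218608]), np.float64(-2.3584772992325695), np.float64(0.06296877314331131), 54)
top M (array([0.60804805, 0.0417461 ]), np.float64(-4.891299221028016), np.float64(0.05936387427903261), 44)
top L (array([0.61652672, 0.24281764]), np.float64(4.027907060597362), np.float64(0.056028647368615014), 44)
tray [array([ 0.621, -0.351]), array([ 0.618, -0.558]), array([ 0.322, -0.547]), array([ 0.325, -0.342])]
```

View pics/crop1.png

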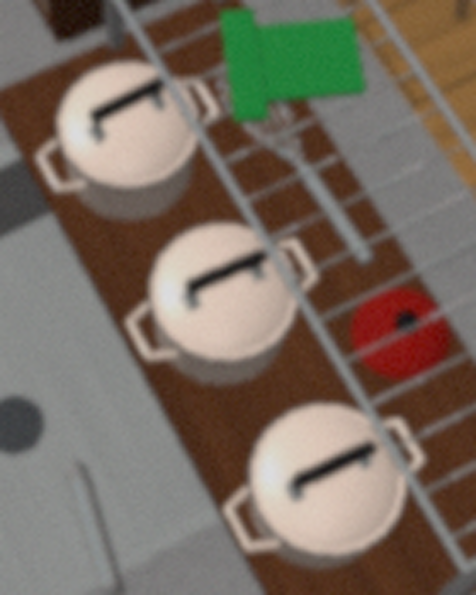

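The crop shows three upright black bars on white lids, with the wire tier's front edge crossing just beyond the bar middles. Starting with the right-hand lid.

```bash
cat >> h.py <<'E'
from scipy.spatial.transform import Rotation as Ro
def tgt(yaw,lean=30): return Ro.from_euler('z',yaw,degrees=True)*Ro.from_euler('x',180,degrees=True)*Ro.from_euler('y',lean,degrees=True)
def plan(p,R,p1,yaw,lean=30):
    T=tgt(yaw,lean); print('rot',(R.inv()*T).as_rotvec(degrees=True).round(2)); print('then shift',T.inv().apply(np.array(p1)-p).round(4)); return T
def now():
    s=telemetry.observe(); return s,np.array(s['tool_pos']),Ro.from_quat(s['ee_rot'])
def tcp_for(bar,yaw,back=0,lean=30): return np.array(bar)+tgt(yaw,lean).apply([0,0,.019-back])
E
python3 - <<'E'
from h import *
s,p,R=now(); b=[.606,-.1623,.195]
T=plan(p,R,tcp_for(b,-3.5,.13),-3.5); print(tcp_for(b,-3.5,.13),tcp_for(b,-3.5))
E
```

```text
rot [-7.31 29.4  27.3 ]
then shift [ 0.2588 -0.4492  0.061 ]
[ 0.55060352 -0.15891181  0.29112882] [ 0.61548228 -0.16287996  0.17854552]
```

Call:
move_arm([
  [0, 0, -0.02, -1.83, 7.35, 6.83, 0.032],
  [0, 0, -0.02, -1.83, 7.35, 6.83, 0.032],
  [0, 0, 0, -1.83, 7.35, 6.83, 0.032],
  [0, 0, 0, -1.82, 7.35, 6.83, 0.032],
  [0.0288, -0.0499, 0.0068, 0, 0, 0, 0.032],
  [0.0288, -0.0499, 0.0068, 0, 0, 0, 0.032],
  [0.0288, -0.0499, 0.0068, 0, 0, 0, 0.032],
  [0.0288, -0.0499, 0.0068, 0, 0, 0, 0.032],
  [0.0288, -0.0499, 0.0068, 0, 0, 0, 0.032],
  [0.0288, -0.0499, 0.0068, 0, 0, 0, 0.032],
])

```text
t: 2.35
tool_pos: [0.4553, -0.302, 0.3063]
ee_rot: [0.965, -0.03, 0.259, 0.008]
ft_force: [0.2, -0.2, -1.0]
grip_width: 0.348
gripper_force: 0.0
```

Call:
move_arm([
  [0.0288, -0.0499, 0.0068, 0, 0, 0, 0.032],
  [0.0288, -0.0499, 0.0068, 0, 0, 0, 0.032],
  [0, 0, 0, 0, 0, 0, 0.032],
  [0, 0, 0, 0, 0, 0, 0.032],
])

```text
t: 2.85
tool_pos: [0.5168, -0.208, 0.3225]
ee_rot: [0.965, -0.03, 0.259, 0.008]
ft_force: [-0.3, -0.3, -0.7]
grip_width: 0.348
gripper_force: 0.0
```

```bash
python3 - <<'E'
from h import *
s,p,R=now(); b=[.606,-.1623,.195]
print(s['t'],p,s['grip_width']*.0919,s['ft_force'],s['joints'].round(2))
plan(p,R,tcp_for(b,-3.5,.03),-3.5)
E
```

```text
2.85 [ 0.51681296 -0.20797641  0.32253421] 0.031935934457235915 [-0.29861959 -0.27893698 -0.72388832] [ 0.89 -0.01 -0.45  2.06 -0.33  0.62 -0.97]
rot [ 0.03  0.01 -0.02]
then shift [ 0.0109 -0.051   0.1426]
```

Call:
move_arm([
  [0.0109, -0.051, 0, 0, 0, 0, 0.032],
  [0, 0, 0.05, 0, 0, 0, 0.032],
  [0, 0, 0.05, 0, 0, 0, 0.032],
  [0, 0, 0.043, 0, 0, 0, 0.032],
  [0, 0, 0, 0, 0, 0, 0.032],
])

```text
t: 3.48
tool_pos: [0.5993, -0.1626, 0.1999]
ee_rot: [0.966, -0.031, 0.255, 0.007]
ft_force: [-0.5, 0.3, -0.2]
grip_width: 0.345
gripper_force: 0.0
```

```bash
python3 - <<'E'
from h import *
s,p,R=now(); b=[.606,-.1623,.195]
print(s['t'],p,s['ft_force'])
plan(p,R,tcp_for(b,-3.5,.0),-3.5)
i,_=pic('scene'); save('r1.png',i,(320,170,420,270),5)
E
```

```text
3.475 [ 0.59928509 -0.16259348  0.1999373 ] [-0.53048966  0.27477577 -0.20707407]
rot [-0.08  0.4  -0.18]
then shift [ 0.0033 -0.0007  0.0266]
```

View pics/r1.png

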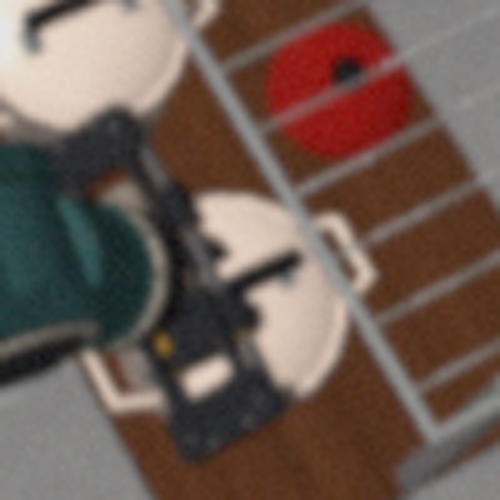

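The picture shows the right lid's bar running between the two fingers at about (245,285), with the tier clear of the gripper. Going down.

Call:
move_arm([
  [0.002, -0.0005, 0.014, 0, 0, 0, 0.032],
  [0, 0, 0.012, 0, 0, 0, 0.032],
  [0, 0, 0, 0, 0, 0, 0.022],
  [0, 0, 0, 0, 0, 0, 0.022],
  [0, 0, 0, 0, 0, 0, 0.022],
  [0, 0, 0, 0, 0, 0, 0.022],
])

```text
t: 4.28
tool_pos: [0.6158, -0.162, 0.183]
ee_rot: [0.965, -0.03, 0.259, 0.008]
ft_force: [0.4, -0.2, 0.8]
grip_width: 0.239
gripper_force: 0.0
```

Call:
move_arm([
  [0, 0.003, 0, 0, 0, 0, 0.022],
  [0, 0.001, 0, 0, 0, 0, 0.022],
  [0, 0, 0, 0, 0, 0, 0.022],
])

```text
t: 4.65
tool_pos: [0.6155, -0.1662, 0.1826]
ee_rot: [0.965, -0.03, 0.259, 0.008]
ft_force: [0.1, 1.0, 0.3]
grip_width: 0.238
gripper_force: 0.0
```

Call:
move_arm([
  [0, 0.002, 0, 0, 0, 0, 0.022],
  [0, 0, 0, 0, 0, 0, 0.022],
])

```text
t: 4.9
tool_pos: [0.6155, -0.1677, 0.1826]
ee_rot: [0.965, -0.029, 0.259, 0.008]
ft_force: [-0.2, 1.6, -0.7]
grip_width: 0.24
gripper_force: 0.5
```

Call:
move_arm([
  [0, 0.002, 0, 0, 0, 0, 0.022],
  [0, 0, 0, 0, 0, 0, 0.022],
])

```text
t: 5.15
tool_pos: [0.6156, -0.1688, 0.1828]
ee_rot: [0.965, -0.029, 0.259, 0.007]
ft_force: [-1.1, 3.9, 1.6]
grip_width: 0.239
gripper_force: 2.3
```

Call:
move_arm([
  [0, 0.001, 0, 0, 0, 0, 0.022],
  [0, 0, 0, 0, 0, 0, 0.022],
])

```text
t: 5.4
tool_pos: [0.6157, -0.1693, 0.183]
ee_rot: [0.965, -0.029, 0.259, 0.007]
ft_force: [-1.1, 6.2, 2.7]
grip_width: 0.241
gripper_force: 3.1
```

Call:
move_arm([
  [0, -0.006, 0, 0, 0, 0, 0.022],
  [0, -0.006, 0, 0, 0, 0, 0.022],
  [0, 0, 0, 0, 0, 0, 0.022],
])

```text
t: 5.78
tool_pos: [0.6159, -0.1591, 0.1827]
ee_rot: [0.965, -0.03, 0.259, 0.008]
ft_force: [-0.3, 0.0, -0.4]
grip_width: 0.239
gripper_force: 0.0
```

Call:
move_arm([
  [0, -0.003, 0, 0, 0, 0, 0.022],
  [0, 0, 0, 0, 0, 0, 0.022],
])

```text
t: 6.02
tool_pos: [0.6162, -0.157, 0.1828]
ee_rot: [0.965, -0.03, 0.259, 0.008]
ft_force: [-0.9, -3.2, -0.0]
grip_width: 0.237
gripper_force: 1.5
```

Call:
move_arm([
  [0, -0.001, 0, 0, 0, 0, 0.022],
  [0, 0, 0, 0, 0, 0, 0.022],
])

```text
t: 6.28
tool_pos: [0.6162, -0.1566, 0.183]
ee_rot: [0.965, -0.03, 0.259, 0.009]
ft_force: [-1.7, -5.5, 2.5]
grip_width: 0.24
gripper_force: 2.5
```

Both ways this one resists at once, so the handle gives only by the lid's slack and is sound. I'll repeat the rock each way, then go on to the middle lid.

Call:
move_arm([
  [0, 0.007, 0, 0, 0, 0, 0.022],
  [0, 0.0075, 0, 0, 0, 0, 0.022],
  [0, 0, 0, 0, 0, 0, 0.022],
  [0, -0.007, 0, 0, 0, 0, 0.022],
  [0, -0.0075, 0, 0, 0, 0, 0.022],
  [0, 0, 0, 0, 0, 0, 0.022],
  [0, 0.0075, 0, 0, 0, 0, 0.032],
  [0, 0, -0.04, 0, 0, 0, 0.032],
  [0, 0, -0.05, 0, 0, 0, 0.032],
  [0, 0, 0, 0, 0, 0, 0.032],
])

```text
t: 7.52
tool_pos: [0.5714, -0.1605, 0.2639]
ee_rot: [0.965, -0.03, 0.261, 0.01]
ft_force: [-0.6, -0.5, 0.9]
grip_width: 0.346
gripper_force: 0.0
```

```bash
python3 - <<'E'
from h import *
s,p,R=now(); b=[.6145,.0417,.195]
print(s['t'],p)
plan(p,R,tcp_for(b,-4.5,.09),-4.5); 
E
```

```text
7.525 [ 0.57141165 -0.16049332  0.26392728]
rot [-0.32 -0.29  0.88]
then shift [-0.011  -0.205   0.0022]
```

Call:
move_arm([
  [-0.0028, -0.0512, 0, 0, 0, 0.9, 0.032],
  [-0.0028, -0.0512, 0, 0, 0, 0, 0.032],
  [-0.0028, -0.0512, 0, 0, 0, 0, 0.032],
  [-0.0028, -0.0512, 0, 0, 0, 0, 0.032],
  [0, 0, 0.03, 0, 0, 0, 0.032],
  [0, 0, 0.03, 0, 0, 0, 0.032],
  [0, 0, 0, 0, 0, 0, 0.032],
  [0, 0, 0, 0, 0, 0, 0.032],
])

```text
t: 8.52
tool_pos: [0.6056, 0.0442, 0.2042]
ee_rot: [0.965, -0.037, 0.259, 0.005]
ft_force: [0.0, 0.6, -1.0]
grip_width: 0.351
gripper_force: 0.0
```

```bash
python3 - <<'E'
from h import *
s,p,R=now(); b=[.6145,.0417,.195]
print(s['t'],p,s['ft_force'])
plan(p,R,tcp_for(b,-4.5,.0),-4.5)
E
```

```text
8.525 [0.60556317 0.04415635 0.20424879] [ 0.0375079   0.62584247 -0.95524755]
rot [-0.55  0.03 -0.01]
then shift [0.0033 0.0017 0.0316]
```

Call:
move_arm([
  [0.003, 0.002, 0.014, 0, 0, 0, 0.032],
  [0, 0, 0.014, 0, 0, 0, 0.032],
  [0, 0, 0, 0, 0, 0, 0.022],
  [0, 0, 0, 0, 0, 0, 0.022],
  [0, 0, 0, 0, 0, 0, 0.022],
  [0, 0, 0, 0, 0, 0, 0.022],
])

```text
t: 9.28
tool_pos: [0.6223, 0.0404, 0.1821]
ee_rot: [0.965, -0.037, 0.259, 0.006]
ft_force: [-0.3, -0.5, -0.7]
grip_width: 0.24
gripper_force: 0.0
```

Call:
move_arm([
  [0, 0.004, 0, 0, 0, 0, 0.022],
  [0, 0.003, 0, 0, 0, 0, 0.022],
  [0, 0, 0, 0, 0, 0, 0.022],
])

```text
t: 9.65
tool_pos: [0.6216, 0.0329, 0.1814]
ee_rot: [0.965, -0.038, 0.259, 0.006]
ft_force: [0.1, 0.1, -0.1]
grip_width: 0.239
gripper_force: 0.0
```

Call:
move_arm([
  [0, 0.002, 0, 0, 0, 0, 0.022],
  [0, 0, 0, 0, 0, 0, 0.022],
])

```text
t: 9.9
tool_pos: [0.6215, 0.0312, 0.1814]
ee_rot: [0.965, -0.037, 0.259, 0.006]
ft_force: [0.7, 0.0, 0.4]
grip_width: 0.237
gripper_force: 0.0
```

Call:
move_arm([
  [0, 0.002, 0, 0, 0, 0, 0.022],
  [0, 0, 0, 0, 0, 0, 0.022],
])

```text
t: 10.15
tool_pos: [0.6214, 0.0299, 0.1814]
ee_rot: [0.965, -0.037, 0.259, 0.006]
ft_force: [0.4, 0.6, -0.4]
grip_width: 0.242
gripper_force: 0.7
```

Call:
move_arm([
  [0, 0.0015, 0, 0, 0, 0, 0.022],
  [0, 0, 0, 0, 0, 0, 0.022],
])

```text
t: 10.4
tool_pos: [0.6215, 0.029, 0.1817]
ee_rot: [0.965, -0.037, 0.259, 0.005]
ft_force: [0.4, 3.4, 1.0]
grip_width: 0.244
gripper_force: 1.8
```

Over 9 mm of travel with no force, then a stop: the middle handle is likely the loose one. Rocking the other way.

Call:
move_arm([
  [0, -0.007, 0, 0, 0, 0, 0.022],
  [0, -0.007, 0, 0, 0, 0, 0.022],
  [0, -0.005, 0, 0, 0, 0, 0.022],
  [0, 0, 0, 0, 0, 0, 0.022],
])

```text
t: 10.9
tool_pos: [0.6227, 0.0475, 0.1815]
ee_rot: [0.965, -0.037, 0.259, 0.006]
ft_force: [-0.5, 0.1, -0.4]
grip_width: 0.241
gripper_force: 0.0
```

Call:
move_arm([
  [0, -0.002, 0, 0, 0, 0, 0.022],
  [0, 0, 0, 0, 0, 0, 0.022],
])

```text
t: 11.15
tool_pos: [0.6228, 0.0489, 0.1815]
ee_rot: [0.965, -0.037, 0.259, 0.006]
ft_force: [0.3, 0.4, 0.3]
grip_width: 0.24
gripper_force: 0.0
```

Call:
move_arm([
  [0, -0.002, 0, 0, 0, 0, 0.022],
  [0, 0, 0, 0, 0, 0, 0.022],
])

```text
t: 11.4
tool_pos: [0.623, 0.0508, 0.1816]
ee_rot: [0.965, -0.037, 0.259, 0.006]
ft_force: [-0.2, -0.3, 0.4]
grip_width: 0.241
gripper_force: 0.1
```

Call:
move_arm([
  [0, -0.002, 0, 0, 0, 0, 0.022],
  [0, 0, 0, 0, 0, 0, 0.022],
])

```text
t: 11.65
tool_pos: [0.6231, 0.0524, 0.1815]
ee_rot: [0.965, -0.037, 0.259, 0.006]
ft_force: [-0.6, -2.1, 0.3]
grip_width: 0.242
gripper_force: 1.0
```

Call:
move_arm([
  [0, 0.007, 0, 0, 0, 0, 0.022],
  [0, 0.007, 0, 0, 0, 0, 0.022],
  [0, 0.0065, 0, 0, 0, 0, 0.022],
  [0, 0.0025, 0, 0, 0, 0, 0.022],
  [0, 0, 0, 0, 0, 0, 0.022],
])

```text
t: 12.28
tool_pos: [0.6214, 0.0298, 0.1815]
ee_rot: [0.965, -0.037, 0.259, 0.006]
ft_force: [-0.9, -0.2, -0.0]
grip_width: 0.243
gripper_force: 0.1
```

Call:
move_arm([
  [0, -0.007, 0, 0, 0, 0, 0.022],
  [0, -0.007, 0, 0, 0, 0, 0.022],
  [0, -0.007, 0, 0, 0, 0, 0.022],
  [0, -0.002, 0, 0, 0, 0, 0.022],
  [0, 0, 0, 0, 0, 0, 0.022],
])

```text
t: 12.9
tool_pos: [0.6231, 0.053, 0.1816]
ee_rot: [0.965, -0.037, 0.259, 0.006]
ft_force: [0.1, -0.8, 1.1]
grip_width: 0.239
gripper_force: 0.4
```

Call:
move_arm([
  [0, 0.007, 0, 0, 0, 0, 0.022],
  [0, 0.007, 0, 0, 0, 0, 0.022],
  [0, 0.007, 0, 0, 0, 0, 0.022],
  [0, 0.002, 0, 0, 0, 0, 0.022],
  [0, 0, 0, 0, 0, 0, 0.022],
])

```text
t: 13.52
tool_pos: [0.6215, 0.0297, 0.1815]
ee_rot: [0.965, -0.037, 0.259, 0.006]
ft_force: [-0.2, 0.8, -0.5]
grip_width: 0.24
gripper_force: 0.2
```

The middle handle swings freely both ways to its stops: 22 mm of finger travel less 8 mm clearance leaves about 13 mm. It is the loose one, rocked more than twice each way. Now centring, gripping and lifting it slightly.

Call:
move_arm([
  [0, -0.006, 0.003, 0, 0, 0, 0.022],
  [0, -0.0055, 0, 0, 0, 0, 0.022],
  [0, 0, 0, 0, 0, 0, 0.0],
  [0, 0, 0, 0, 0, 0, 0.0],
  [0, 0, 0, 0, 0, 0, 0.0],
  [0, 0, 0, 0, 0, 0, 0.0],
])

```text
t: 14.28
tool_pos: [0.6237, 0.0419, 0.1789]
ee_rot: [0.965, -0.037, 0.259, 0.005]
ft_force: [0.1, 2.4, -1.6]
grip_width: 0.14
gripper_force: 30.0
```

Call:
move_arm([
  [0.002, 0, -0.0035, 0, 0, 0, 0.0],
  [0.003, 0, -0.005, 0, 0, 0, 0.0],
  [0.003, 0, -0.005, 0, 0, 0, 0.0],
  [0.0045, 0, -0.0082, 0, 0, 0, 0.0],
  [0, 0, 0, 0, 0, 0, 0.0],
])

```text
t: 14.9
tool_pos: [0.6243, 0.041, 0.2052]
ee_rot: [0.965, -0.037, 0.26, 0.006]
ft_force: [-0.8, -0.6, -4.3]
grip_width: 0.146
gripper_force: 30.0
```

```bash
python3 - <<'E'
from h import *
s,p,R=now(); print(s['t'],p,s['ft_force'],s['moment'],s['grip_width']*.0919)
i,_=pic('scene'); save('lift.png',i,(270,120,410,240),4)
plan(p,R,[.485,p[1],.245],-4.5)
E
```

```text
14.9 [0.62430682 0.04100427 0.20520291] [-0.78207367 -0.6209716  -4.27271932] [ 0.02050226  0.89323971 -0.00504756] 0.013376992473677832
rot [-0.5  -0.1  -0.08]
then shift [-0.1004  0.0109 -0.1039]
```

View pics/lift.png

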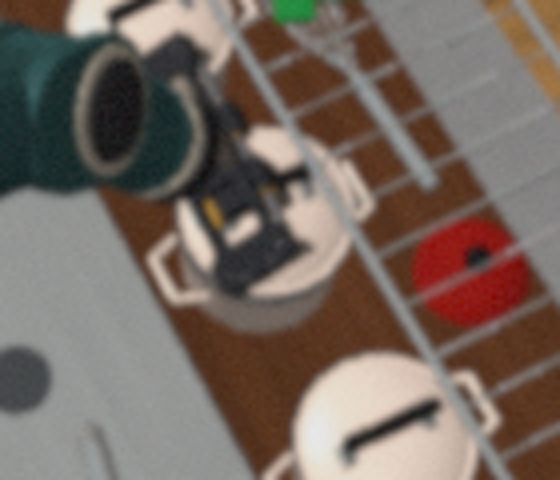

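The lid is off its pan, level under the gripper at (265,215), and weighs about 4 N. Drawing it out from under the tier.

Call:
move_arm([
  [-0.0125, 0.0014, -0.013, 0, 0, 0, 0],
  [-0.0251, 0.0027, -0.026, 0, 0, 0, 0],
  [-0.0251, 0.0027, -0.026, 0, 0, 0, 0],
  [-0.0251, 0.0027, -0.026, 0, 0, 0, 0],
  [-0.0125, 0.0014, -0.013, 0, 0, 0, 0],
  [0.01, 0, -0.0173, 0, 0, 0, 0],
  [0.02, 0, -0.0346, 0, 0, 0, 0],
  [0.01, 0, -0.0173, 0, 0, 0, 0],
  [0, 0, 0, 0, 0, 0, 0],
])

```text
t: 16.08
tool_pos: [0.4841, 0.04, 0.325]
ee_rot: [0.965, -0.037, 0.26, 0.006]
ft_force: [-0.7, 0.9, -4.3]
grip_width: 0.141
gripper_force: 30.0
```

```bash
python3 - <<'E'
from h import *
s,p,R=now(); print(s['t'],p,s['ft_force'],s['moment'],s['grip_width']*.0919)
plan(p,R,[.485,-.448,.30],-4.5)
E
```

```text
16.075 [0.48411532 0.03995555 0.32501033] [-0.70163669  0.94726157 -4.28619096] [0.10320252 0.87889498 0.02344667] 0.01298937596503231
rot [-0.46 -0.17 -0.01]
then shift [0.0214 0.4864 0.0412]
```

Call:
move_arm([
  [0.0014, 0.02, 0.0008, 0, 0, 0, 0],
  [0.0028, 0.04, 0.0016, 0, 0, 0, 0],
  [0.0034, 0.05, 0.002, 0, 0, 0, 0],
  [0.0034, 0.05, 0.002, 0, 0, 0, 0],
  [0.0034, 0.05, 0.002, 0, 0, 0, 0],
  [0.0034, 0.05, 0.002, 0, 0, 0, 0],
  [0.0034, 0.05, 0.002, 0, 0, 0, 0],
  [0.0034, 0.05, 0.002, 0, 0, 0, 0],
  [0.0034, 0.05, 0.002, 0, 0, 0, 0],
  [0.0028, 0.04, 0.0016, 0, 0, 0, 0],
])

```text
t: 17.32
tool_pos: [0.485, -0.4128, 0.3172]
ee_rot: [0.966, -0.038, 0.257, 0.005]
ft_force: [0.2, 0.6, -3.4]
grip_width: 0.141
gripper_force: 30.0
```

Call:
move_arm([
  [0.0014, 0.02, 0.0008, 0, 0, 0, 0],
  [0.0007, 0.016, 0.0006, 0, 0, 0, 0],
  [0, 0, 0, 0, 0, 0, 0],
  [0, 0, 0, 0, 0, 0, 0],
])

```text
t: 17.82
tool_pos: [0.4865, -0.4462, 0.3194]
ee_rot: [0.965, -0.036, 0.259, 0.005]
ft_force: [0.2, -0.8, -3.9]
grip_width: 0.145
gripper_force: 30.0
```

```bash
python3 - <<'E'
from h import *
s,p,R=now(); print(s['t'],p,s['ft_force'],s['moment'],s['grip_width']*.0919)
g=p-R.apply([0,0,.019]); print('bar',g)
for c in ['scene','top']:
    i,d=pic(c)
    for r in imaging.tip_of(c,'lid_a')[:6]: print(c,np.round(r['xyz'],3),round(r['score'],2))
    if c=='scene': save('carry.png',i,(260,200,460,350),3.5)
plan(p,R,np.array([.512,-.45,.066])+R.apply([0,0,.019]),-4.5)
E
```

```text
17.825 [ 0.48652165 -0.44617771  0.31935439] [ 0.22559293 -0.81135008 -3.93209392] [0.14379564 0.91302771 0.01738266] 0.01336083884089582
bar [ 0.47703886 -0.44563251  0.33580977]
scene [ 0.734 -0.427 -0.   ] 0.97
scene [ 0.604 -0.16   0.132] 0.96
scene [ 0.242 -0.277  0.001] 0.93
scene [0.624 0.243 0.139] 0.71
scene [ 0.479 -0.449  0.281] 0.64
top [ 0.73  -0.427  0.003] 0.9
top [ 0.61  -0.159  0.14 ] 0.82
top [ 0.48  -0.448  0.276] 0.71
top [ 0.237 -0.279  0.002] 0.7
top [0.624 0.242 0.136] 0.64
rot [-0.6   0.01  0.01]
then shift [-0.1044  0.0016  0.2513]
```

View pics/carry.png

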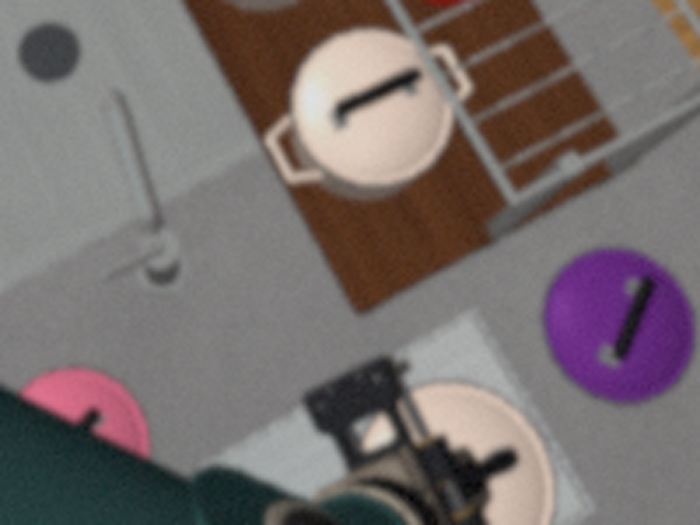

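The lid hangs level over the tray, and the right pan's lid is still seated. Lowering.

Call:
move_arm([
  [-0.0062, 0, 0.0153, 0, 0, 0, 0],
  [-0.0125, 0.0002, 0.0307, 0, 0, 0, 0],
  [-0.0125, 0.0002, 0.0307, 0, 0, 0, 0],
  [-0.0125, 0.0002, 0.0307, 0, 0, 0, 0],
  [-0.0125, 0.0002, 0.0307, 0, 0, 0, 0],
  [-0.0125, 0.0002, 0.0307, 0, 0, 0, 0],
  [-0.0125, 0.0002, 0.0307, 0, 0, 0, 0],
  [-0.01, 0.0002, 0.0245, 0, 0, 0, 0],
  [-0.0062, 0, 0.0153, 0, 0, 0, 0],
  [0, 0, 0, 0, 0, 0, 0],
])

```text
t: 19.27
tool_pos: [0.5203, -0.4486, 0.0609]
ee_rot: [0.966, -0.038, 0.257, 0.005]
ft_force: [0.4, 0.8, -2.9]
grip_width: 0.147
gripper_force: 30.0
```

```bash
python3 - <<'E'
from h import *
s,p,R=now(); print(s['t'],p,s['ft_force'],s['moment'])
print('bar',p-R.apply([0,0,.019]))
E
```

```text
19.275 [ 0.52032622 -0.44861124  0.06087581] [ 0.4334386   0.84979702 -2.91440533] [8.95040061e-02 8.76000265e-01 2.31168995e-04]
bar [ 0.51089117 -0.44807633  0.07735894]
```

Call:
move_arm([
  [-0.0015, 0, 0.0026, 0, 0, 0, 0],
  [-0.0015, 0, 0.0026, 0, 0, 0, 0],
  [-0.0015, 0, 0.0026, 0, 0, 0, 0],
  [-0.001, 0, 0.0017, 0, 0, 0, 0],
  [0, 0, 0, 0, 0, 0, 0],
])

```text
t: 19.9
tool_pos: [0.5213, -0.4497, 0.0525]
ee_rot: [0.965, -0.037, 0.259, 0.006]
ft_force: [-0.7, 0.7, -3.5]
grip_width: 0.142
gripper_force: 30.0
```

Call:
move_arm([
  [-0.0005, 0, 0.0009, 0, 0, 0, 0],
  [-0.0005, 0, 0.0009, 0, 0, 0, 0],
  [0, 0, 0, 0, 0, 0, 0],
])

```text
t: 20.27
tool_pos: [0.5213, -0.4496, 0.0504]
ee_rot: [0.965, -0.037, 0.259, 0.006]
ft_force: [-0.2, -0.5, -3.1]
grip_width: 0.143
gripper_force: 30.0
```

Call:
move_arm([
  [-0.0005, 0, 0.0009, 0, 0, 0, 0],
  [-0.0005, 0, 0.0009, 0, 0, 0, 0],
  [0, 0, 0, 0, 0, 0, 0],
])

```text
t: 20.65
tool_pos: [0.5214, -0.4496, 0.0483]
ee_rot: [0.965, -0.037, 0.259, 0.006]
ft_force: [-0.5, 0.1, -3.6]
grip_width: 0.141
gripper_force: 30.0
```

Call:
move_arm([
  [-0.0005, 0, 0.0009, 0, 0, 0, 0],
  [-0.0005, 0, 0.0009, 0, 0, 0, 0],
  [0, 0, 0, 0, 0, 0, 0],
])

```text
t: 21.02
tool_pos: [0.5214, -0.4496, 0.0463]
ee_rot: [0.965, -0.037, 0.259, 0.006]
ft_force: [0.2, 0.6, -3.6]
grip_width: 0.143
gripper_force: 30.0
```

Call:
move_arm([
  [-0.0005, 0, 0.0009, 0, 0, 0, 0],
  [0, 0, 0, 0, 0, 0, 0],
])

```text
t: 21.28
tool_pos: [0.5215, -0.4496, 0.0453]
ee_rot: [0.965, -0.037, 0.259, 0.006]
ft_force: [0.8, 0.2, -3.8]
grip_width: 0.144
gripper_force: 30.0
```

Call:
move_arm([
  [-0.0005, 0, 0.0009, 0, 0, 0, 0],
  [0, 0, 0, 0, 0, 0, 0],
])

```text
t: 21.52
tool_pos: [0.5216, -0.4498, 0.0449]
ee_rot: [0.965, -0.037, 0.259, 0.006]
ft_force: [-2.0, 1.4, 1.3]
grip_width: 0.14
gripper_force: 30.0
```

Touchdown. I'll open the fingers a little, then push the handle over to the right stop.

Call:
move_arm([
  [0, 0, 0, 0, 0, 0, 0.022],
  [0, 0, 0, 0, 0, 0, 0.022],
  [0, 0, 0, 0, 0, 0, 0.022],
  [0.0005, 0, -0.001, 0, 0, 0, 0.022],
  [0, 0.004, 0, 0, 0, 0, 0.022],
  [0, 0.004, 0, 0, 0, 0, 0.022],
  [0, 0, 0, 0, 0, 0, 0.022],
])

```text
t: 22.4
tool_pos: [0.5207, -0.4583, 0.0454]
ee_rot: [0.965, -0.037, 0.259, 0.006]
ft_force: [0.5, -0.7, -0.3]
grip_width: 0.239
gripper_force: 0.0
```

Call:
move_arm([
  [0, 0.0025, 0, 0, 0, 0, 0.022],
  [0, 0, 0, 0, 0, 0, 0.022],
])

```text
t: 22.65
tool_pos: [0.5206, -0.4603, 0.0453]
ee_rot: [0.965, -0.037, 0.259, 0.006]
ft_force: [0.4, -0.3, -0.5]
grip_width: 0.24
gripper_force: 0.0
```

Call:
move_arm([
  [0, 0.002, 0, 0, 0, 0, 0.022],
  [0, 0, 0, 0, 0, 0, 0.022],
])

```text
t: 22.9
tool_pos: [0.5205, -0.4622, 0.0453]
ee_rot: [0.965, -0.037, 0.259, 0.006]
ft_force: [-0.1, -0.0, 0.2]
grip_width: 0.241
gripper_force: 0.0
```

Call:
move_arm([
  [0, 0.002, 0, 0, 0, 0, 0.022],
  [0, 0, 0, 0, 0, 0, 0.022],
])

```text
t: 23.15
tool_pos: [0.5206, -0.4633, 0.0453]
ee_rot: [0.965, -0.037, 0.259, 0.005]
ft_force: [-0.0, 2.1, 1.4]
grip_width: 0.242
gripper_force: 1.2
```

Call:
move_arm([
  [0, -0.004, 0, 0, 0, 0, 0.022],
  [0, 0, 0, 0, 0, 0, 0.035],
  [0, 0, 0, 0, 0, 0, 0.035],
  [0, 0, -0.03, 0, 0, 0, 0.035],
  [0, 0, -0.05, 0, 0, 0, 0.035],
  [0, 0, -0.05, 0, 0, 0, 0.035],
  [0, 0, -0.06, 0, 0, 0, 0.035],
  [-0.03, 0, -0.05, 0, 0, 0, 0.035],
  [-0.05, 0, 0, 0, 0, 0, 0.035],
  [0, 0, 0, 0, 0, 0, 0.035],
])

```text
t: 24.4
tool_pos: [0.3283, -0.4475, 0.2125]
ee_rot: [0.965, -0.04, 0.258, 0.006]
ft_force: [0.9, 0.2, 0.6]
grip_width: 0.381
gripper_force: 0.0
```

```bash
python3 - <<'E'
from h import *
s,p,R=now(); print(s['t'],p,s['ft_force'])
for c in ['scene','top']:
    i,d=pic(c)
    for n in ['lid_a','bar_a','tray','screwdriver']:
        for r in imaging.tip_of(c,n)[:6]: print(c,n,np.round(r['xyz'],3),round(r['score'],2))
    for k in 'RL': print(k,barfit(c,i,BARS[k]))
    print('loose',barfit(c,i,[.512,-.458,.06],z=.06))
    save(c+'end.png',i,(340,200,480,370) if c=='scene' else (220,100,480,270),4 if c=='scene' else 3)
E
```

```text
24.4 [ 0.32828258 -0.44748145  0.21245006] [0.90346334 0.22006023 0.61067789]
scene lid_a [ 0.239 -0.276 -0.002] 0.89
scene lid_a [ 0.516 -0.455  0.004] 0.79
scene lid_a [ 0.736 -0.425 -0.002] 0.72
scene lid_a [ 0.602 -0.159  0.134] 0.7
scene bar_a [ 0.516 -0.462  0.061] 0.69
scene bar_a [ 0.734 -0.429  0.061] 0.66
scene bar_a [0.624 0.238 0.195] 0.6
scene bar_a [ 0.608 -0.165  0.196] 0.58
scene bar_a [ 0.24  -0.277  0.056] 0.45
scene tray [ 0.477 -0.452  0.004] 0.86
scene tray [0.624 0.041 0.32 ] 0.74
scene screwdriver [ 0.364 -0.446  0.002] 0.55
scene screwdriver [0.459 0.437 0.003] 0.43
R (array([ 0.60769695, -0.1609602 ]), np.float64(-4.13663258579015), np.float64(0.0718796438648957), 62)
L (array([0.62468991, 0.24298536]), np.float64(0.23352828844960274), np.float64(0.06930638125268299), 49)
loose (array([ 0.5138532 , -0.45825756]), np.float64(-3.967967511917177), np.float64(0.07387149562986554), 67)
top lid_a [ 0.727 -0.428  0.001] 0.74
top lid_a [0.623 0.242 0.133] 0.71
top lid_a [ 0.608 -0.16   0.141] 0.69
top lid_a [ 0.514 -0.45  -0.001] 0.58
top bar_a [ 0.735 -0.426  0.058] 0.65
top bar_a [0.621 0.246 0.196] 0.64
top bar_a [ 0.604 -0.158  0.197] 0.64
top bar_a [ 0.458  0.436 -0.003] 0.59
top bar_a [ 0.234 -0.281  0.06 ] 0.42
top tray [ 0.47  -0.45   0.002] 0.9
top tray [ 0.386 -0.178 -0.003] 0.37
top screwdriver [ 0.367 -0.448  0.007] 0.47
top screwdriver [ 0.47  -0.452 -0.   ] 0.27
R (array([ 0.6034628 , -0.16160125]), np.float64(-4.448438269766732), np.float64(0.06328633912301174), 49)
L (array([0.61652672, 0.24281764]), np.float64(4.027907060597362), np.float64(0.056028647368615014), 44)
loose (array([ 0.51587091, -0.45937492]), np.float64(-4.313291158474437), np.float64(0.07168647917737209), 52)
```

View pics/sceneend.png

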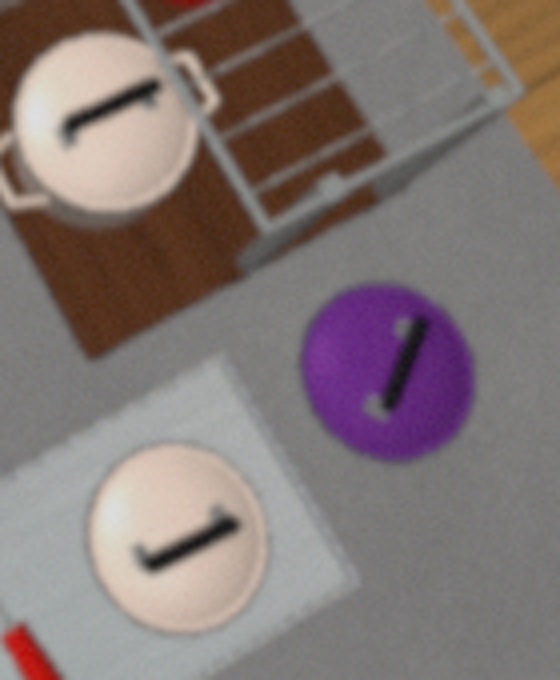

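View pics/topend.png

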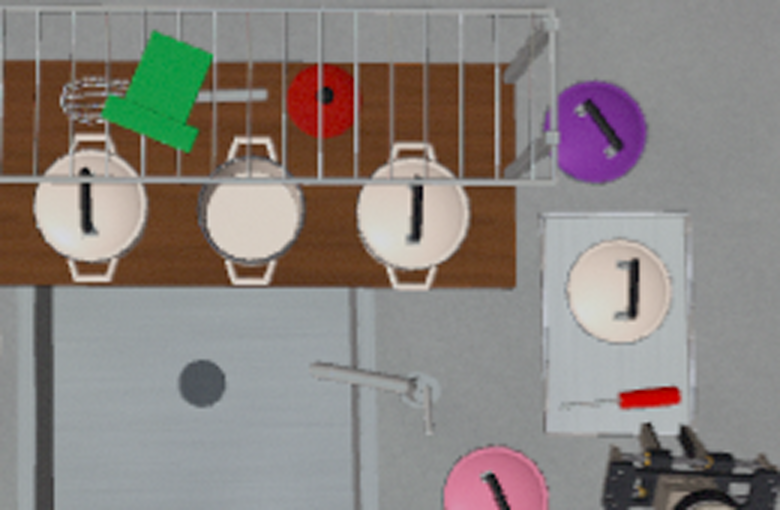

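The white lid lies flat in the tray at (180,535) with its bar tipped to the right, so both legs show. The other two lids sit on their pans, the middle pan is open, and nothing else has moved. Handing in.

```bash
python3 -c "
from workcell import manip; print(manip.finish_job())"
```

```text
the job is handed in; nothing more can be done
None
```

The loose handle was on the middle pan's lid: that lid now lies flat in the mending tray with its handle tipped to the right, the other two lids are still seated, and the job is handed in (no verdict came back); I never rocked the left handle, because the middle one had already shown itself.

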